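# Ready a die for its strip: slug drawer home, stock pusher held back at its mark

## Task

This blanking die is about to have its strip slid in by hand. Push the open slug drawer under it fully home until it seats in its detent, then grip the knob of the sprung stock pusher, pull its rod out until the ring groove on the rod is level with the mouth of the barrel, and finish while still holding it there, without letting go. Leave the can, the ball cage and the tin of pins where they stand.

Things in the scene. Friction and masses are not known exactly. Their poses are not given: they have to be found in the camera images.
- die: Lower half of a steel blanking die, fixed. Origin: bench level under its middle, z up; its front looks along its own -x, towards the robot. Shoe 240 (x) by 360 (y) mm, top at 90 mm; plates on it reach 130 mm; two rear posts 234 mm. A metal strip waits on its +y side, 112 mm high, out to y +315 mm. The slug drawer opens at the front on the -y half; the sprung stock pusher sticks out on the +y half.
- slug_drawer (a joint): How far the drawer under the shoe is open, m: 0 = fully home, front plate flush with the shoe's front; grows as it comes out along the die's -x; starts 40 to 80 mm open. Drag about 1 N. Over the last 13 mm a sprung ball (the detent) resists with about 5 N, then from about 4 mm on snaps it in to a hard stop at 0.
- drawer_handle (a point): Middle of the drawer's bow handle; moves with the drawer, axes as the die's. The grip is a 10 mm round bar along y, 72 mm between its legs, 34 mm over the bench, 32 mm in front of the drawer's front plate (148 mm wide, 4 to 60 mm over the bench). Drawer home: at x -154, y -75, z 34 mm in the die's frame.
- pull_rod: Pusher's pull rod, slides along the die's x only. Origin: middle of its black pull knob, a cylinder 32 mm across and 24 mm long along x; axes as the die's. At rest the origin is at x -217, y +85, z 114 mm in the die's frame, free air below. Behind it the 10 mm rod runs bare to the barrel's mouth, 62 mm from the origin. A spring draws it back in: 6 N at rest, 14 N at the mark; hard stop 45 mm out.
- rod_mark (a point): Middle of the length mark, a 3 mm wide dark ring groove round the rod, on its axis, 92 mm behind (+x of) the knob's middle; axes as the die's. At rest hidden 30 mm inside the barrel: the rod must come out 30 mm to bring it level with the mouth.
- barrel_mouth (a point): Centre of the barrel's mouth, where the rod comes out; fixed at x -155, y +85, z 114 mm in the die's frame, axes as the die's. The barrel is a 24 mm steel tube along x with a dark 26 mm collar at its mouth; it reaches 35 mm out from the shoe's front.
- spray_can: Bystander: spray can, 62 mm across, 175 mm high, standing beside the die. Origin: centre of its underside.
- ball_cage: Bystander: brass ball cage of a guide post, a tube 42 mm across and 75 mm high, standing on end beside the die. Origin: centre of its underside.
- pin_tin: Bystander: open tin of dowel pins, 85 by 65 mm, 38 mm high, beside the die. Origin: centre of its underside.

How it is judged:
On the way, in this order (a step that is already met when the one before it is completed fails the run):
1. the slug drawer is fully home in its detent (value of joint slug_drawer below 0.003 m), for 0.3 s.
2. the rod is held at its length mark (x of rod_mark in the frame of barrel_mouth between -0.004 and 0.004 m and contact force between the fingers and pull_rod above 4 N and value of joint slug_drawer below 0.003 m), for 0.5 s.
At the end, for the whole second after the job is handed in: The fingers hold the pull rod still (contact force over 4 N) with the middle of its ring groove within 4 mm of the barrel's mouth, and the slug drawer is home (less than 3 mm open) (all of step 2 and linear speed of pull_rod below 0.01 m/s); the arm keeps its last pose, push and grip.
It fails at once if a bystander was shifted by more than 30 mm or knocked over (distance of any of spray_can, ball_cage, pin_tin from where it was at the start of the episode above 0.03 m or angle between any of spray_can, ball_cage, pin_tin's own z axis and vertical above 0.5 rad).
It also fails if it takes over 51 s, if anything falls off the work surface, if the arm or the gripper's body presses on something with over 40 N, if the wrist force passes 120 N, or if a joint passes its speed limit or range.

## Robot

A 7-joint arm with a two-finger parallel gripper is mounted at the origin on the work surface. World frame = base frame: x ahead of the robot, y to its left, z up, the work surface at z = 0. Lengths are in m, angles in rad, forces in N, time in s.
With the tool pointing down it reaches from about 0.425 to 0.825 m from the base axis. Payload 3.6 kg.
Tool frame: the origin (TCP) lies at the very end of the fingers, on their centre line; the grasp point (between the pads) lies 19 mm behind it; z points along the fingers, y is the line along which they close (so a half turn about z gives the same grasp; the last joint's range is limited). The gripper opens to 85 mm and grips with 20 to 120 N. Pads are 22 mm wide; open, the fingers measure 114 mm over their backs; the gripper's body (76 mm by 85 mm) begins 54 mm behind the grasp point. The pads swing forward as they close: fully open they stand 13 mm farther back than shut.
Start: joints at [-1.335, 0.615, -0.013, 1.423, 0.008, 1.103, -0.04], TCP at [0.168, 0.628, 0.231] pointing down, gripper open.
Joint ranges: [-3.12, 3.12], [-0.3, 2.06], [-1.34, 1.32], [0.26, 2.42], [-1.36, 4.5], [0.01, 1.98], [-2.84, 2.84]. Speed limits (rad/s): [2.79, 2.79, 3.14, 3.14, 3.14, 3.14, 3.14].

## Interface

Orientations are given as a 3x3 rotation matrix whose columns are the frame's x, y, z axes.
In Python, from rig import telemetry, cams, order gives the robot as it stands.
- The arm moves only by the tool arm_command, never from a script. Its argument "plan" is a list that holds one entry, the list of rows, each a list of 7 numbers: the turn, a rotation vector about the world's x, y, z in rad, then the shift along the world's x, y, z in mm, then the closure, from 0 (fully open) to 1 (shut). A call has exactly 5 rows; each row is the pose to reach, as a shift and turn from the pose commanded when the call began; what a row does not reach only later rows make up. A row lasts 1/8 s, in which the tool goes at most 62.5 mm and 10.7 degrees, less where a joint would pass 70% of its speed; a pose out of reach is approached as far as the arm can. A call with a gripper value outside its range is refused whole. The fingers move at their own pace and stop on an object; the grip force is fixed at half the most. Time passes only in rows, so rows that repeat a pose let the fingers close, or fill a call up. It gives the time, the measured TCP pose, the force, the opening and the grip force at its end, in the units of the state.
- telemetry.sense(): the state, without advancing time (a new reading comes with each control period).
- cams.capture(name): name is "scene" or "top" or "wrist"; returns (picture, depth): 420x560x3 uint8, red, green, blue; 420x560 float32, m along the optical axis (not along the pixel's ray), 0 where there is no reading.
- cams.camera_model(name): a dict with "fx", "fy", "cx", "cy" (pixels), "dist_coeffs" ([k1, k2, p1, p2, k3] as OpenCV has them; the pictures are not rectified), "R" (3x3) and "t" (3): a world point X has camera coordinates R X + t; the wrist camera has in their place "mount" (4x4, takes a point from camera to tool coordinates, whose origin is the TCP and whose axes are the flange's). Camera axes: x right, y down, z forward; pixel columns grow to the right and rows downward; lengths in m; the calibration is good to about 2 mm. A picture is of the moment at which its call begins: read the wrist's pose just before it. camera_model takes no time and is no camera call.
- order.finish_job(): hands the job in; it is judged then, once.
Trained networks look in the newest picture that a camera, given by its name, has taken for a name from the list of things; names that differ only in an ending like _2 or _b are one class to them, and where a whole thing is asked for, a point or a joint stands for the part that bears it (a point fixed in the world has none). Each returns a list of dicts, best first, with "conf" (0 to 1); they miss things now and then, are a little off and sometimes report something else, mostly with a low value. They report only what shows in the picture. A call takes as long as a camera call.
- cams.search_frame(label, camera): "bbox" ([left, top, right, bottom] in pixels, round what is visible of it).
- cams.cut_out(label, camera): "mask" (420x560 bool, what is visible of it) and "bbox" ([left, top, right, bottom] in pixels, round what is visible of it).
The state is a dict: "time_s": time; "q": joint angles; "joint_vel": joint speeds; "joint_torque": joint torques, N m; "position": TCP position; "tcp_rot": TCP orientation; "ft_force": force on the tool from outside, world axes, zero at the start; "wrist_torque": the same for the moment, N m; "grip_width": finger opening in m; "gripper_force": force on a finger pad.
Only numpy, scipy, OpenCV 4.12 (cv2) and the standard library are available. Lean on these libraries where they do the work, as an engineer would, in place of code of your own. Each camera call takes 0.05 s, during which the arm holds its last target. There are 200 camera calls.

## Working session

There is one attempt and no reset: what is moved stays moved. The work goes in short steps, Python scripts to look and compute and a tool call to move; the robot and the scene stay as the last step left them, time stands still between calls to the robot, and variables do not carry over. Pictures are saved under pics/ and viewed, at most 10 in all, crops included, and the job is handed in when it is done.

Besides the shell and the picture viewer there is one more tool, called after "Request:" as name([rows], argument=value, ...), one row to a line, values as JSON. arm_command: Moves the arm, as the interface text tells. Its arguments: {"type":"object","properties":{"plan":{"type":"array","items":{"type":"array","items":{"type":"array","items":{"type":"number"}}}}},"required":["plan"]}

```bash
ls; mkdir -p pics
python3 - <<'E'
from rig import telemetry, cams
import cv2
s=telemetry.sense();print(s['time_s'],s['position'],s['tcp_rot'],s['ft_force'])
for n in ['scene','top']:
    p,d=cams.capture(n);cv2.imwrite(f'pics/{n}0.png',p[:,:,::-1]);m=cams.camera_model(n);print(n,m)
    for l in ['die','pull_rod','drawer_handle','slug_drawer','spray_can','ball_cage','pin_tin']:
        print(l,[(r['conf'],r['bbox']) for r in cams.search_frame(l,n)][:2])
E
```

```text
pics
0.0 [0.168022   0.62709024 0.2301207 ] [[-9.65941352e-01  2.58760272e-01 -6.52823948e-04]
 [ 2.58761093e-01  9.65937948e-01 -2.56475354e-03]
 [-3.30688982e-05 -2.64632694e-03 -9.99996498e-01]] [ 0.53796391  0.4134199  -0.28646285]
scene {'fx': 422.5151692160594, 'fy': 422.5151692160594, 'cx': 277.6672146345797, 'cy': 203.60723598488767, 'dist_coeffs': array([0.00384788, 0.        , 0.        , 0.        , 0.        ]), 'R': array([[-0.60668709,  0.7949346 , -0.00312144],
       [ 0.6234599 ,  0.47337568, -0.62226459],
       [-0.49318204, -0.37946599, -0.78280076]]), 't': array([ 0.3903096 , -0.30652209,  1.52032196])}
die [(0.57, [153.6, 175.8, 337.2, 315.9])]
pull_rod [(0.52, [254.3, 184.4, 316.4, 245.8])]
drawer_handle [(0.97, [233.1, 176.5, 272.7, 208.1]), (0.72, [150.9, 172.0, 339.4, 315.5])]
slug_drawer [(0.98, [234.6, 175.8, 275.0, 208.5])]
spray_can [(0.79, [187.5, 130.1, 217.7, 180.0])]
ball_cage [(0.85, [232.4, 121.2, 246.1, 147.6])]
pin_tin [(0.58, [324.5, 251.7, 363.1, 283.7])]
top {'fx': 386.44721418284064, 'fy': 386.44721418284064, 'cx': 279.8075440922271, 'cy': 201.82518655299015, 'dist_coeffs': array([-0.02226503,  0.        ,  0.        ,  0.        ,  0.        ]), 'R': array([[ 0.03062863, -0.99916644, -0.02698733],
       [-0.99430599, -0.02770034, -0.10289946],
       [ 0.10206613,  0.02998534, -0.99432559]]), 't': array([-0.01708449,  0.61027402,  0.92883693])}
die [(0.81, [177.3, 71.0, 396.6, 238.8])]
pull_rod [(0.62, [262.7, 142.0, 283.1, 237.1]), (0.2, [404.3, 274.8, 426.9, 298.2])]
drawer_handle [(0.75, [309.2, 194.9, 372.3, 235.8]), (0.43, [401.5, 193.1, 449.0, 224.1])]
slug_drawer [(0.77, [304.9, 196.0, 369.3, 234.5])]
spray_can [(0.94, [402.7, 192.1, 448.4, 223.7])]
ball_cage []
pin_tin [(0.69, [177.0, 177.4, 217.3, 219.6])]
```

Run:
```python
import cv2,numpy as np
a=cv2.imread('pics/scene0.png')[90:340,120:420];b=cv2.imread('pics/top0.png')[40:320,140:480]
cv2.imwrite('pics/s1.png',cv2.resize(a,(720,600)));cv2.imwrite('pics/t1.png',cv2.resize(b,(714,588)))
```

```text
(no output)
```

View pics/s1.png

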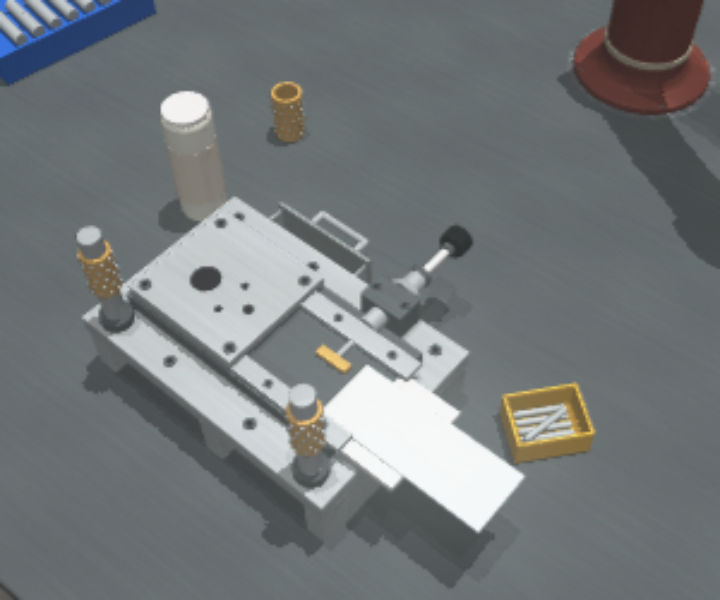

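View pics/t1.png

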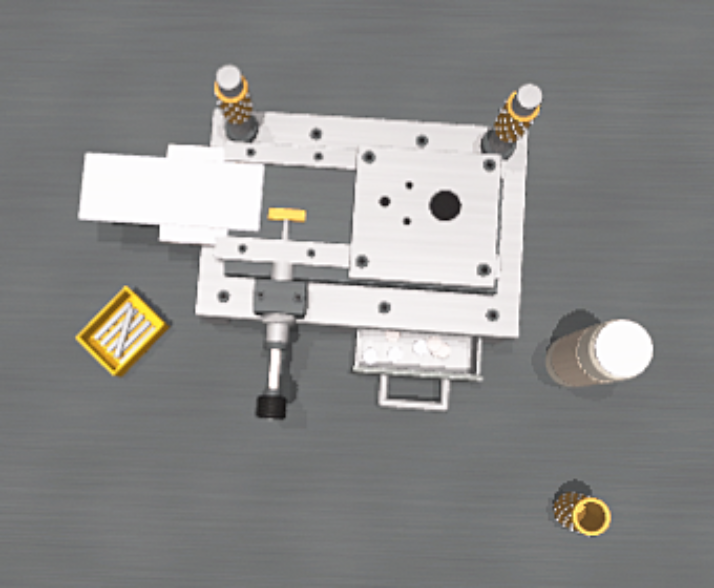

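The scene crop shows the drawer open at (325,230), the black knob at (456,240), and the can, cage and tin clear of both. In the top crop the shoe corners are at about (213,111), (527,130), (518,336) and (196,315), the knob at (271,407), and the handle bar at (413,405).

```bash
cat > h.py <<'E'
import numpy as np,cv2
from rig import telemetry,cams
def ray(uv,n):
    m=cams.camera_model(n);K=np.array([[m['fx'],0,m['cx']],[0,m['fy'],m['cy']],[0,0,1.]])
    p=cv2.undistortPoints(np.array(uv,float).reshape(-1,1,2),K,np.array(m['dist_coeffs']))[:,0]
    if 'R' in m: Rcw=np.array(m['R']).T;o=-Rcw@np.array(m['t'])
    else:
        s=telemetry.sense();M=np.array(m['mount']);Rt=np.array(s['tcp_rot']);Rcw=Rt@M[:3,:3];o=Rt@M[:3,3]+s['position']
    return o,np.c_[p,np.ones(len(p))]@Rcw.T
def onz(uv,n,z):
    o,d=ray(uv,n);return o+d*((np.array(z)-o[2])/d[:,2])[:,None]
def fit2(A,B): # planar rigid A->B
    a,b=A.mean(0),B.mean(0);H=(A-a).T@(B-b);th=np.arctan2(H[0,1]-H[1,0],H[0,0]+H[1,1])
    R=np.array([[np.cos(th),-np.sin(th)],[np.sin(th),np.cos(th)]]);return th,b-R@a,(A@R.T+b-R@a)-B
E
python3 - <<'E'
from h import *
c=np.array([[213,111],[527,130],[518,336],[196,315]])/2.1+[140,40]
w=onz(c,'top',[.09]*4);L=np.array([[.12,.18],[.12,-.18],[-.12,-.18],[-.12,.18]])
th,t,r=fit2(L,w[:,:2]);print(th,t,r*1e3)
R=np.array([[np.cos(th),-np.sin(th)],[np.sin(th),np.cos(th)]])
print('knob pred',R@[-.217,.085]+t,'meas',onz([[140+271/2.1,40+407/2.1]],'top',[.13]))
k=onz([[140+413/2.1,40+405/2.1]],'top',[.039])[0];print('handle',k,'in die',R.T@(k[:2]-t))
# scene
k2=onz([[120+456/2.4,90+240/2.4]],'scene',[.114]);print('knob scene',k2)
h=onz([[120+340/2.4,90+230/2.4]],'scene',[.036]);print('handle scene',h,R.T@(h[0,:2]-t))
for n,l in [('top','spray_can'),('scene','spray_can'),('scene','ball_cage'),('top','pin_tin')]:
    b=cams.search_frame(l,n)[0]['bbox'] if False else None
print('can',onz([[140+622/2.1,40+349/2.1]],'top',[.175]),'cage',onz([[140+590/2.1,40+516/2.1]],'top',[.075]),'tin',onz([[140+123/2.1,40+331/2.1]],'top',[.038]))
E
```

```text
-0.040100086208011435 [ 0.74061011 -0.07468313] [[ 1.57645871  0.64333223]
 [ 1.98832892 -0.64485974]
 [-2.14997724 -1.03295717]
 [-1.41481039  1.03448468]]
knob pred [0.52719215 0.01894792] meas [[0.52866697 0.01940101 0.13      ]]
handle [ 0.53762   -0.1402857  0.039    ] in die [-0.20019697 -0.07368757]
knob scene [[0.52735291 0.02377805 0.114     ]]
handle scene [[ 0.54471315 -0.13587578  0.036     ]] [-0.19328631 -0.06899684]
can [[ 0.59569486 -0.33108312  0.175     ]] cage [[ 0.42075818 -0.33187524  0.075     ]] tin [[0.61470229 0.20286432 0.038     ]]
```

Request:
arm_command([
  [[0, 0, 0.04, 46, -41, 0, 0], [0, 0, 0.09, 92, -82, 0, 0], [0, 0, 0.13, 138, -123, 0, 0.5], [0, 0, 0.18, 184, -164, 0, 1], [0, 0, 0.222, 230, -205, 0, 1]],
])

```text
time_s: 1.42
position: [0.3997, 0.4215, 0.2316]
tcp_rot: [[-0.999, 0.038, 0.001], [0.038, 0.999, 0.001], [-0.001, 0.001, -1.0]]
ft_force: [0.8, -0.2, 0.4]
grip_width: 0.0322
gripper_force: 0.0
```

Request:
arm_command([
  [[0, 0, 0, 15, -60, 0, 1], [0, 0, 0, 30, -120, 0, 1], [0, 0, 0, 45, -180, 0, 1], [0, 0, 0, 60, -240, 0, 1], [0, 0, 0, 75, -300, 0, 1]],
])

```text
time_s: 2.05
position: [0.4738, 0.1209, 0.2318]
tcp_rot: [[-0.999, 0.04, 0.001], [0.04, 0.999, 0.0], [-0.001, 0.0, -1.0]]
ft_force: [0.5, 0.1, 0.4]
grip_width: 0.0001
gripper_force: 0.0
```

Request:
arm_command([
  [[0, 0, 0, 4, -52, 0, 1], [0, 0, 0, 8, -104, 0, 1], [0, 0, 0, 12, -156, 0, 1], [0, 0, 0, 15, -208, 0, 1], [0, 0, 0, 17, -260, -10, 1]],
])

```text
time_s: 2.68
position: [0.4911, -0.139, 0.2222]
tcp_rot: [[-0.999, 0.04, 0.003], [0.04, 0.999, -0.001], [-0.003, -0.001, -1.0]]
ft_force: [0.5, 0.4, -0.1]
grip_width: 0.0001
gripper_force: 0.0
```

Run:
```python
from h import *
p,d=cams.capture('wrist');cv2.imwrite('pics/w1.png',p[:,:,::-1])
print([(r['conf'],r['bbox']) for r in cams.search_frame('drawer_handle','wrist')][:2])
```

```text
[(0.56, [213.6, 225.1, 344.4, 304.2])]
```

View pics/w1.png

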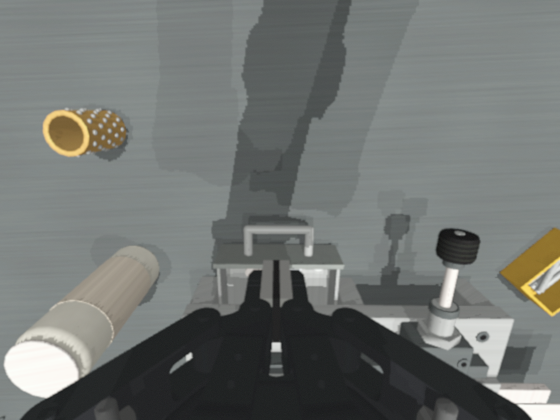

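Wrist view: the handle bar runs at row 230, columns 246–313. The knob is at about (457,247) and the barrel mouth at (446,308).

Run:
```python
from h import *
print(onz([[246,230],[313,230]],'wrist',[.036]*2)); print(onz([[457,247],[446,307]],'wrist',[.122,.118]))
```

```text
[[ 0.53422659 -0.182496    0.036     ]
 [ 0.53806364 -0.10505582  0.036     ]]
[[0.52563898 0.00988283 0.122     ]
 [0.58954983 0.0104883  0.118     ]]
```

Request:
arm_command([
  [[0, 0, 0, 0, -2, -60, 1], [0, 0, 0, 0, -4, -120, 1], [0, 0, 0, 0, -4, -160, 1], [0, 0, 0, 0, -4, -185, 1], [0, 0, 0, 0, -4, -200, 1]],
])

```text
time_s: 3.4
position: [0.4901, -0.1404, 0.0202]
tcp_rot: [[-0.999, 0.039, -0.001], [0.039, 0.999, 0.001], [0.001, 0.001, -1.0]]
ft_force: [-0.2, 0.4, -0.3]
grip_width: -0.0001
gripper_force: 0.0
```

Request:
arm_command([
  [[0, 0, 0, 10, 0, 0, 1], [0, 0, 0, 20, -1, 0, 1], [0, 0, 0, 30, -1, 0, 1], [0, 0, 0, 40, -2, 0, 1], [0, 0, 0, 50, -2, 0, 1]],
])

```text
time_s: 4.03
position: [0.5405, -0.1434, 0.0216]
tcp_rot: [[-0.999, 0.04, -0.001], [0.04, 0.999, -0.0], [0.001, -0.0, -1.0]]
ft_force: [-1.8, -0.8, 1.9]
grip_width: 0.0002
gripper_force: 0.8
```

Request:
arm_command([
  [[0, 0, 0, 5, 0, 0, 1], [0, 0, 0, 9, 0, 0, 1], [0, 0, 0, 13, -1, 0, 1], [0, 0, 0, 17, -1, 0, 1], [0, 0, 0, 20, -1, 0, 1]],
])

```text
time_s: 4.65
position: [0.5585, -0.144, 0.0211]
tcp_rot: [[-0.999, 0.04, -0.004], [0.04, 0.999, 0.001], [0.004, 0.0, -1.0]]
ft_force: [-5.1, -0.0, 2.7]
grip_width: -0.0004
gripper_force: 2.3
```

Request:
arm_command([
  [[0, 0, 0, 2, 0, 0, 1], [0, 0, 0, 4, 0, 0, 1], [0, 0, 0, 6, 0, 0, 1], [0, 0, 0, 7, 0, 0, 1], [0, 0, 0, 8, 0, 0, 1]],
])

```text
time_s: 5.28
position: [0.5689, -0.1442, 0.0214]
tcp_rot: [[-0.999, 0.04, 0.001], [0.04, 0.999, -0.0], [-0.001, -0.0, -1.0]]
ft_force: [-0.7, -0.4, 0.3]
grip_width: 0.0002
gripper_force: 0.0
```

Request:
arm_command([
  [[0, 0, 0, 1, 0, 0, 1], [0, 0, 0, 2, 0, 0, 1], [0, 0, 0, 3, 0, 0, 1], [0, 0, 0, 3, 0, 0, 1], [0, 0, 0, 3, 0, 0, 1]],
])

```text
time_s: 5.9
position: [0.5691, -0.1442, 0.0212]
tcp_rot: [[-0.999, 0.04, -0.004], [0.04, 0.999, 0.0], [0.004, 0.0, -1.0]]
ft_force: [-5.6, 0.6, 5.3]
grip_width: 0.0001
gripper_force: 2.6
```

Request:
arm_command([
  [[0, 0, 0, 1, 0, 0, 1], [0, 0, 0, 2, 0, 0, 1], [0, 0, 0, 3, 0, 0, 1], [0, 0, 0, 3, 0, 0, 1], [0, 0, 0, 3, 0, 0, 1]],
])

```text
time_s: 6.52
position: [0.5691, -0.1442, 0.021]
tcp_rot: [[-0.999, 0.041, -0.011], [0.041, 0.999, 0.001], [0.011, 0.001, -1.0]]
ft_force: [-9.7, 0.5, 8.1]
grip_width: -0.0
gripper_force: 4.7
```

Hard stop: the force rises with no travel. I'll back off, go up and move to near the knob.

Request:
arm_command([
  [[0, 0, 0, -15, 0, 0, 1], [0, 0, 0, -40, 1, 0, 1], [0, 0, 0, -70, 2, 5, 1], [0, 0, 0, -76, 3, 60, 1], [0, 0, 0, -76, 10, 120, 1]],
])

```text
time_s: 7.15
position: [0.4982, -0.1347, 0.1421]
tcp_rot: [[-0.999, 0.041, 0.0], [0.041, 0.999, -0.0], [-0.0, -0.0, -1.0]]
ft_force: [1.7, -0.2, 0.3]
grip_width: -0.0001
gripper_force: 0.0
```

Request:
arm_command([
  [[0, 0, 0, 0, 25, 50, 0.6], [0, 0, 0, 0, 80, 70, 0], [0, 0, 0, 0, 125, 70, 0], [0, 0, 0, 0, 155, 70, 0], [0, 0, 0, 0, 155, 70, 0]],
])

```text
time_s: 7.78
position: [0.4992, 0.0244, 0.2116]
tcp_rot: [[-0.999, 0.033, 0.003], [0.033, 0.999, 0.002], [-0.003, 0.002, -1.0]]
ft_force: [0.6, -0.1, -0.0]
grip_width: 0.0853
gripper_force: 0.0
```

Run:
```python
from h import *
print(telemetry.sense()['position'])
for n in ['wrist','top','scene']:
    p,d=cams.capture(n);cv2.imwrite(f'pics/{n}2.png',p[:,:,::-1])
    np.save(f'pics/{n}2.npy',d)
    print(n,[(r['conf'],r['bbox']) for r in cams.search_frame('pull_rod',n)][:2])
w=cv2.imread('pics/wrist2.png');t=cv2.imread('pics/top2.png')[100:310,230:410]
cv2.imwrite('pics/wt2.png',np.hstack([cv2.resize(w,(440,330)),cv2.resize(t,(283,330))]))
```

```text
[0.49915449 0.02443655 0.21164859]
wrist [(0.82, [255.7, 231.1, 293.8, 311.2])]
top [(0.52, [269.9, 142.4, 284.0, 216.3])]
scene [(0.5, [252.7, 181.6, 319.5, 247.5])]
```

View pics/wt2.png

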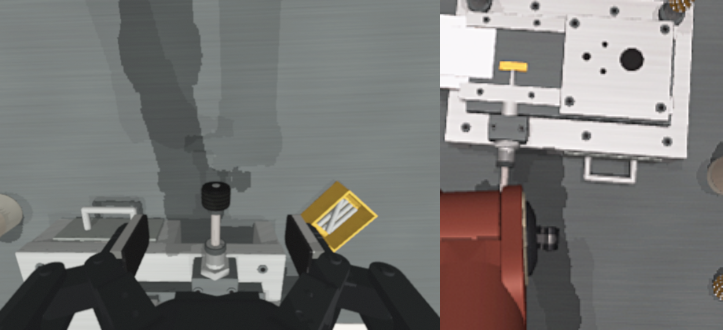

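The drawer looks flush. The knob is at about (274,248) in the full wrist frame, nearly centred between the fingers.

Run:
```python
from h import *
w=cv2.imread('pics/wrist2.png');d=np.load('pics/wrist2.npy')
cv2.imwrite('pics/wc2.png',cv2.resize(w[215:355,200:350],None,fx=4,fy=4,interpolation=cv2.INTER_CUBIC))
g=w.max(2)
m=(g<60)&(d>.05);m[:222]=0;m[285:]=0;m[:,:245]=0;m[:,305:]=0
n,l,st,c=cv2.connectedComponentsWithStats(m.astype(np.uint8));i=1+np.argmax(st[1:,4]);print(st[i],c[i])
ys,xs=np.nonzero(l==i);o,r=ray(np.c_[xs,ys],'wrist')
M=np.array(cams.camera_model('wrist')['mount']);P=o+r*d[ys,xs][:,None]
print(np.percentile(P,[2,25,50,75,98],axis=0))
for a in range(-2,3): pass
```

```text
[ 256  231   37   38 1205] [274.09294606 249.61908714]
[[0.51652586 0.00232023 0.10372966]
 [0.51793716 0.01001046 0.12081865]
 [0.52403593 0.01719419 0.12573475]
 [0.53121097 0.02425714 0.12821181]
 [0.53922465 0.03161562 0.12994887]]
```

View pics/wc2.png

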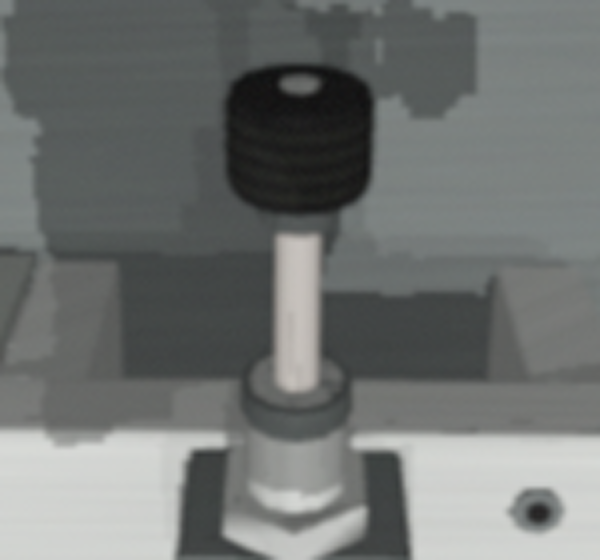

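The crop shows the knob, bare rod and barrel mouth clearly. Depth puts the knob's centre at (0.528, 0.017) with its top at z 0.130, which agrees with the given sizes.

Request:
arm_command([
  [[0, 0, 0, 15, -4, -10, 0], [0, 0, 0, 29, -7, -50, 0], [0, 0, 0, 29, -7, -90, 0], [0, 0, 0, 29, -7, -112, 0], [0, 0, 0, 29, -7, -118, 0]],
])

```text
time_s: 8.7
position: [0.5269, 0.013, 0.0911]
tcp_rot: [[-0.999, 0.041, -0.003], [0.041, 0.999, -0.001], [0.003, -0.001, -1.0]]
ft_force: [-0.0, -0.2, 0.5]
grip_width: 0.0854
gripper_force: 0.0
```

Request:
arm_command([
  [[0, 0, 0, 0, 0, 0, 0.3], [0, 0, 0, 0, 0, 0, 0.6], [0, 0, 0, 0, 0, 0, 1], [0, 0, 0, 0, 0, 0, 1], [0, 0, 0, 0, 0, 0, 1]],
])

```text
time_s: 9.32
position: [0.5289, 0.0225, 0.0962]
tcp_rot: [[-0.999, 0.035, 0.005], [0.035, 0.999, 0.011], [-0.005, 0.011, -1.0]]
ft_force: [-2.7, 11.9, 9.7]
grip_width: 0.0303
gripper_force: 58.6
```

Request:
arm_command([
  [[0, 0, 0, 0, 0, 0, 1], [0, 0, 0, 0, 0, 0, 1], [0, 0, 0, 0, 0, 0, 1], [0, 0, 0, 0, 0, 0, 1], [0, 0, 0, 0, 0, 0, 1]],
])

```text
time_s: 9.95
position: [0.5289, 0.0224, 0.0962]
tcp_rot: [[-0.999, 0.035, 0.005], [0.035, 0.999, 0.011], [-0.005, 0.011, -1.0]]
ft_force: [-1.7, 11.6, 10.4]
grip_width: 0.0301
gripper_force: 58.6
```

Request:
arm_command([
  [[0, 0, 0, 0, 4, 2, 1], [0, 0, 0, -5, 8, 4, 1], [0, 0, 0, -12, 9, 4, 1], [0, 0, 0, -20, 10, 4, 1], [0, 0, 0, -20, 10, 4, 1]],
])

```text
time_s: 10.58
position: [0.5109, 0.0234, 0.0964]
tcp_rot: [[-0.999, 0.04, 0.009], [0.04, 0.999, -0.0], [-0.009, -0.0, -1.0]]
ft_force: [10.2, -1.7, -20.0]
grip_width: 0.0299
gripper_force: 61.7
```

Request:
arm_command([
  [[0, 0, 0, -3, 0, -2, 1], [0, 0, 0, -6, 0, -3, 1], [0, 0, 0, -9, 0, -3, 1], [0, 0, 0, -12, 0, -3, 1], [0, 0, 0, -12, 0, -3, 1]],
])

```text
time_s: 11.2
position: [0.5042, 0.0237, 0.0963]
tcp_rot: [[-0.999, 0.04, 0.02], [0.04, 0.999, 0.001], [-0.02, 0.001, -1.0]]
ft_force: [11.0, -0.6, -8.1]
grip_width: 0.0303
gripper_force: 62.7
```

Run:
```python
from h import *
s=telemetry.sense();print(s['position'],s['ft_force'])
p,d=cams.capture('wrist');cv2.imwrite('pics/w3.png',p[:,:,::-1])
b=cams.search_frame('pull_rod','wrist');print([(r['conf'],r['bbox']) for r in b])
w=cv2.imread('pics/w3.png');cv2.imwrite('pics/w3c.png',cv2.resize(w[220:370,190:360],None,fx=4,fy=4,interpolation=cv2.INTER_CUBIC))
```

```text
[0.50422408 0.02369448 0.09631711] [10.99519924 -0.56049252 -8.05787706]
[(0.61, [239.1, 260.3, 310.7, 376.5]), (0.39, [0.0, 261.9, 409.7, 419.8])]
```

View pics/w3c.png

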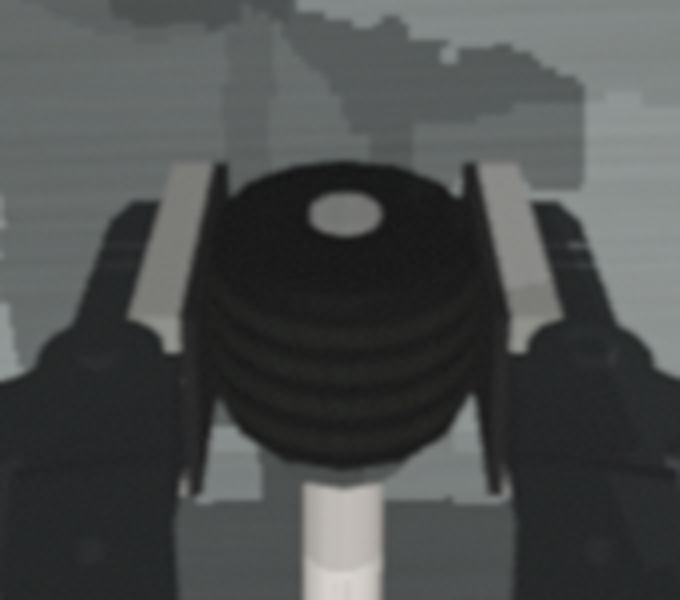

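The knob is squarely between both pads, and the rod is about 25 mm out by the wrist's travel. About 5 mm remain.

Request:
arm_command([
  [[0, 0, 0, -2, 0, 0, 1], [0, 0, 0, -4, 0, 0, 1], [0, 0, 0, -6, 0, -1, 1], [0, 0, 0, -7, 0, -1, 1], [0, 0, 0, -7, 0, -1, 1]],
])

```text
time_s: 11.92
position: [0.4998, 0.0239, 0.0963]
tcp_rot: [[-0.999, 0.04, 0.026], [0.04, 0.999, 0.001], [-0.026, 0.002, -1.0]]
ft_force: [14.4, -1.7, -5.9]
grip_width: 0.0303
gripper_force: 63.0
```

Run:
```python
from h import *
s=telemetry.sense();print(s['position'],s['tcp_rot'][:,2],s['ft_force'])
p,d=cams.capture('wrist');q,e=cams.capture('scene')
r=cv2.resize(q[170:250,240:340,::-1],(500,400),interpolation=cv2.INTER_CUBIC)
w=cv2.resize(p[320:420,200:350,::-1],(300,200))
W=np.zeros((400,800,3),np.uint8);W[:,:500]=r;W[:200,500:]=w;cv2.imwrite('pics/c4.png',W)
```

```text
[0.49977015 0.02391905 0.09630202] [ 2.55628981e-02  9.80238948e-04 -9.99672735e-01] [14.44708188 -1.71169879 -5.93857111]
```

View pics/c4.png

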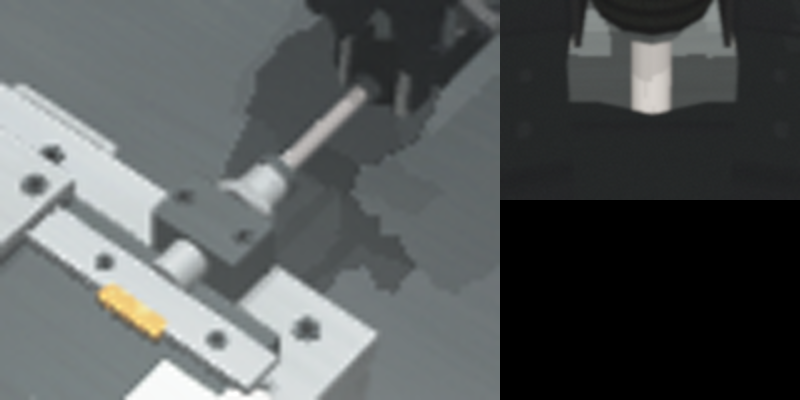

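The scene view shows the rod held well out, with the groove not yet clear of the collar, consistent with its being near the mouth. I'll check for slip by measuring the knob's front-face travel from wrist depth.

Run:
```python
from h import *
s=telemetry.sense();print(s['time_s'],s['position'])
p,d=cams.capture('wrist')
w=p[:,:,::-1];g=w.max(2).astype(int)
m=(g<60)&(d>.05);m[:255]=0;m[340:]=0;m[:,:256]=0;m[:,296:]=0
ys,xs=np.nonzero(m);o,r=ray(np.c_[xs,ys],'wrist');P=o+r*d[ys,xs][:,None]
k=(P[:,2]>.098)&(P[:,2]<.135);print(k.sum(),np.percentile(P[k],[2,25,50,75,98],axis=0))
# scene: colour profile along rod axis, by distance from mouth (die frame)
q,e=cams.capture('scene');M=cams.camera_model('scene')
th,t=-.0401,np.array([.7406,-.0747]);R=np.array([[np.cos(th),-np.sin(th)],[np.sin(th),np.cos(th)]])
K=np.array([[M['fx'],0,M['cx']],[0,M['fy'],M['cy']],[0,0,1.]])
for x in np.arange(-.215,-.14,.004):
    X=np.r_[R@[x,.087]+t,.119];u=cv2.projectPoints(X[None],cv2.Rodrigues(np.array(M['R']))[0],np.array(M['t']),K,M['dist_coeffs'])[0].ravel()
    print(round(x,3),u.round(1),cv2.getRectSubPix(q,(1,1),tuple(map(float,u))).ravel())
```

```text
12.025 [0.49975059 0.02389438 0.09630724]
2776 [[0.48797122 0.01580812 0.10277734]
 [0.48886499 0.01975271 0.12149172]
 [0.49237545 0.02429156 0.12804188]
 [0.50126776 0.02881944 0.12919845]
 [0.51026933 0.03276168 0.13050285]]
-0.215 [308.8 188.7] [118 118 118]
-0.211 [307.9 189.6] [133 132 132]
-0.207 [307.1 190.5] [135 135 134]
-0.203 [306.2 191.3] [133 132 132]
-0.199 [305.3 192.2] [131 131 131]
-0.195 [304.4 193.1] [133 133 132]
-0.191 [303.5 193.9] [155 155 153]
-0.187 [302.6 194.8] [148 147 146]
-0.183 [301.7 195.7] [144 143 143]
-0.179 [300.8 196.6] [144 143 143]
-0.175 [299.9 197.5] [144 143 142]
-0.171 [299.  198.3] [143 141 141]
-0.167 [298.1 199.2] [144 144 144]
-0.163 [297.1 200.1] [176 177 177]
-0.159 [296.2 201. ] [166 167 167]
-0.155 [295.3 201.9] [113 120 122]
-0.151 [294.4 202.8] [133 140 142]
-0.147 [293.4 203.7] [196 202 204]
-0.143 [292.5 204.6] [206 212 213]
```

Knob-face travel is 28.6 mm and wrist travel 29.5 mm. I'll nudge about 1 mm more.

Request:
arm_command([
  [[0, 0, 0, -1, 0, 0, 1], [0, 0, 0, -1.5, 0, 0, 1], [0, 0, 0, -1.5, 0, 0, 1], [0, 0, 0, -1.5, 0, 0, 1], [0, 0, 0, -1.5, 0, 0, 1]],
])

```text
time_s: 12.75
position: [0.4986, 0.024, 0.0963]
tcp_rot: [[-0.999, 0.04, 0.026], [0.04, 0.999, 0.001], [-0.026, 0.002, -1.0]]
ft_force: [13.7, -1.0, -6.8]
grip_width: 0.0302
gripper_force: 62.9
```

Request:
arm_command([
  [[0, 0, 0, 0, 0, 0, 1], [0, 0, 0, 0, 0, 0, 1], [0, 0, 0, 0, 0, 0, 1], [0, 0, 0, 0, 0, 0, 1], [0, 0, 0, 0, 0, 0, 1]],
])

```text
time_s: 13.38
position: [0.4986, 0.024, 0.0963]
tcp_rot: [[-0.999, 0.04, 0.026], [0.04, 0.999, 0.001], [-0.026, 0.002, -1.0]]
ft_force: [14.1, -1.5, -7.1]
grip_width: 0.03
gripper_force: 62.9
```

Run:
```python
from h import *
p,d=cams.capture('scene');q,e=cams.capture('top')
a=cv2.resize(p[160:240,220:330,::-1],(412,300),interpolation=cv2.INTER_CUBIC)
b=cv2.resize(q[140:250,240:380,::-1],(382,300),interpolation=cv2.INTER_CUBIC)
cv2.imwrite('pics/c5.png',np.hstack([a,b]))
```

```text
(no output)
```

View pics/c5.png

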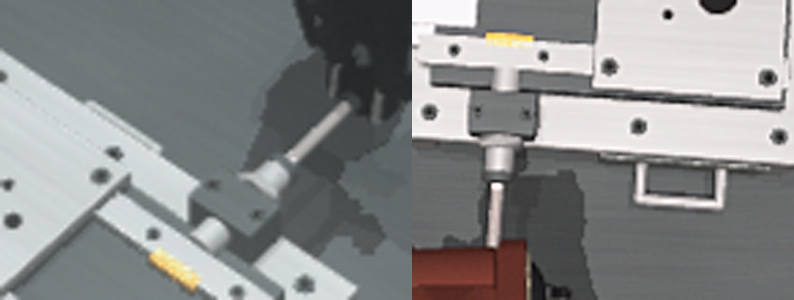

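The drawer front sits flush in the top view, with the handle bar at full-frame (338,214). The rod is held steady at about 14 N, which is the spring force at the mark. One quick number on the handle, then I'll hand in.

Run:
```python
from h import *
from rig import order
k=onz([[338.2,214.4]],'top',[.036])[0];th=-.0401;R=np.array([[np.cos(th),-np.sin(th)],[np.sin(th),np.cos(th)]])
x=R.T@(k[:2]-[.7406,-.0747]);print(x)
if x[0]>-.160: print(order.finish_job())
```

```text
[-0.15471071 -0.0752378 ]
the job is handed in; nothing more can be done
None
```

The job is handed in: the slug drawer is home against its stop, and the rod is gripped about 30 mm out, which puts its groove at the barrel's mouth by measured travel (I never saw the groove itself in a picture). The can, cage and tin were not touched.

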